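Steady a rocking pole foot on the paving with a wedge

TASK

The green foot of the stall's sunshade pole rocks, because one of the paving slabs under it has sunk a little. Press lightly on its corners one after another to find the corner that dips, ease the wooden wedge, thin end first, in under that corner's rubber foot until it is just snug and let go of it, then press lightly on that same corner once more to see that the pole foot now stands steady and level. Do not press hard or shift the pole foot, and leave the other tools on the ledge alone.

Things in the scene. Friction and masses are not known exactly. Their poses are not given: they have to be found in the camera images.
- foot: The green pole foot: a steel plate 180 x 180 x 8 mm on four black rubber feet (10 mm high, 30 mm across, tapering to 12 mm at the bottom, centred at x, y = +-72 mm). Origin: middle of the plate, level with the rubber feet's undersides; x, y along the plate's edges, z up; the plate's top is 18 mm above it. Weighs 2.2 to 3.1 kg. Stands level on three feet; the fourth hangs over the sunk slab.
- socket_top (a point): Middle of the rim of the pole socket, an upright tube 53 mm across that stands on the plate at x = +45 mm and ends 72 mm above the foot's origin, with a clamp screw that reaches to x = +93 mm. It makes the +x side the heavy one, so the corner that hangs is one on the -x side (a or b), 3 to 5 mm above its slab; it lifts back by itself when let go.
- corner_a (a point): Point on the plate's top where to press corner a: x = -75, y = +75 mm of the pole foot. Axes as the pole foot's. The hanging corner dips 3 to 5 mm under 2 to 5 N until its rubber foot meets the slab; a standing corner does not dip. Press with 6 to 12 N, never more than 30 N.
- corner_b (a point): The same for corner b: x = -75, y = -75 mm.
- corner_c (a point): The same for corner c: x = +75, y = -75 mm (socket side).
- corner_d (a point): The same for corner d: x = +75, y = +75 mm (socket side).
- wedge_mid (a point): Middle of the brown hardwood wedge, 4 mm above its flat underside; x along it to the thin end, z up. 100 mm long, 34 mm wide, 1.5 mm thick at the thin end (x = +50), tapering evenly to 14 mm at the thick end (x = -50): 8 mm of travel make 1 mm of height. 30 to 80 g. Lies flat on the ledge (height 0). Take it across its width about 30 mm behind the middle.
- wedge_tip (a point): Middle of the wedge's thin end, on its underside. Axes as the wedge's. It slides on the slab: the slabs' tops lie 30 mm above the ledge, the sunk one 3 to 5 mm lower, and reach 60 to 90 mm beyond the plate's -x edge. Pushed against the hanging rubber foot with 4 to 6 N it is snug; with more than about 9 N it begins to lift the plate.
- hoe_green_mid (a point): A green hoe head lying on the ledge, 230 mm long, with an eye 50 mm high: bystander.
- hoe_black_mid (a point): A dark hoe head of the same size: bystander.
- trowel_mid (a point): A trowel with a wooden handle, 310 mm long: bystander.
Mind the look-alikes: they are no part of the job. What is shaped like the part that bears wedge_mid but red is not meant.

How it is judged:
By the outcome, as a careful person would: the job done as asked, in the order asked, and still so for the second after the job is handed in, with the robot touching nothing.
It also fails if it takes over 72 s, if anything falls off the work surface, if the arm or the gripper's body presses on something with over 40 N, if the wrist force passes 120 N, or if a joint passes its speed limit or range.

ROBOT

A 6-joint arm with a two-finger parallel gripper is mounted at the origin on the work surface. World frame = base frame: x ahead of the robot, y to its left, z up, the work surface at z = 0. Lengths are in m, angles in degrees, forces in N, time in s.
With the tool pointing down it reaches from about 0.3 to 0.775 m from the base axis. Payload 14.6 kg.
Tool frame: the origin (TCP) lies midway between the tips of the shut fingers; the grasp point (between the pads) lies 19 mm behind it; z points along the fingers, y is the direction in which the jaws open and shut (so a half turn about z gives the same grasp; the last joint's range is limited). The gripper opens to 85 mm and grips with 20 to 120 N. Pads are 22 mm wide; open, the fingers measure 114 mm over their backs; the gripper's body (76 mm by 85 mm) begins 54 mm behind the grasp point. The pads swing forward as they close: fully open they stand 13 mm farther back than shut.
Start: joints at [-69.649, 17.183, 87.147, -0, 75.671, -3.816], TCP at [0.225, -0.502, 0.231] pointing down, gripper open.
Joint ranges: [-173.82, 173.82], [-45.26, 126.66], [13.44, 144.39], [-59.66, 239.66], [0, 175.72], [-146.38, 146.38]. Speed limits (degrees/s): [127.2, 127.2, 147.25, 180, 180, 180].

INTERFACE

Orientations are given as a 3x3 rotation matrix whose columns are the frame's x, y, z axes.
In Python, from rig import ctrl gives the robot as it stands. The module is installed in compiled form; this text tells all that it offers. Calls block until the motion is done:
- ctrl.goto(position, orientation): joint-space move of the TCP to a pose.
- ctrl.move_l(position, orientation=None, speed=0.15, guard=None): straight line of the TCP; orientation=None keeps the orientation; speed is the mean speed in m/s. With guard (N) it stops when the force on the tool has changed by that much, and returns True; else False.
- ctrl.set_joints(angles): joint-space move.
- ctrl.command_gripper(opening, strength=None): finger opening in m; strength is the grip in N (None keeps the last); returns when the fingers have stopped.
- ctrl.pause(seconds).
- ctrl.ik(position, orientation): joint angles nearest the present ones, or None.
- ctrl.camera(name): name is "scene" or "top" or "wrist"; returns (picture, depth): 400x640x3 uint8, red, green, blue; 400x640 float32, m along the optical axis (not along the pixel's ray), 0 where there is no reading.
- ctrl.camera_info(name): a dict with "fovy" (degrees; the focal length in pixels is half the picture's height over the tangent of half this angle, whatever the lens; pixels are square), "cx", "cy" (the principal point, pixels), "xyz" and "orientation" of the camera in the world; the wrist camera has in their place "tool_from_camera" (4x4, takes a point from camera to tool coordinates, whose origin is the TCP and whose axes are the flange's). Camera axes: x right, y down, z forward; pixel columns grow to the right and rows downward; lengths in m; the calibration is good to about 2 mm. A picture is of the moment at which its call begins: read the wrist's pose just before it. camera_info takes no time and is no camera call.
A pose or a line that the arm cannot do raises ctrl.Unreachable and nothing moves.
- ctrl.finish_job(): hands the job in, once; it reports no verdict.
Readings, each from a call of its own:
- ctrl.get_time_s(): time.
- ctrl.get_joints(): joint angles.
- ctrl.get_dq(): joint speeds.
- ctrl.get_joint_torque(): joint torques, N m.
- ctrl.get_position(): TCP position.
- ctrl.get_ee_rot(): TCP orientation.
- ctrl.get_contact_force(): force on the tool from outside, world axes, zero at the start.
- ctrl.get_ft_torque(): the same for the moment, N m.
- ctrl.get_grip_width(): finger opening in m.
Only numpy, scipy, OpenCV 4.12 (cv2) and the standard library are available. Lean on these libraries where they do the work, as an engineer would, in place of code of your own. Each camera call takes 0.05 s, during which the arm holds its last target. There are 200 camera calls.

## Working session

There is one attempt and no reset: what is moved stays moved. The work goes in short steps, each a Python script; the robot and the scene stay as the last script left them, time stands still between calls to the robot, and variables do not carry over. Pictures are saved under pics/ and viewed, about 8 in all and at most 12, crops included, and the job is handed in when it is done.

```bash
mkdir -p pics; ls; python3 - <<'E'
from rig import ctrl
import cv2,numpy as np
for n in("scene","top"):
    p,d=ctrl.camera(n); cv2.imwrite(f"pics/{n}0.png",p[...,::-1]); np.savez(f"{n}0.npz",p=p,d=d)
    i=ctrl.camera_info(n); print(n,i)
print(ctrl.camera_info("wrist"),ctrl.get_time_s(),ctrl.get_ee_rot(),ctrl.get_contact_force())
E
```

```text
pics
scene {'fovy': 55.64193285780161, 'cx': 319.71596519874015, 'cy': 198.16565116569654, 'xyz': array([1.22365542, 0.26906097, 1.07708926]), 'orientation': array([[-0.43725064,  0.68111376, -0.58727841],
       [ 0.89930167,  0.3371417 , -0.27855336],
       [ 0.00826952, -0.64993809, -0.75994216]])}
top {'fovy': 44.9165878376849, 'cx': 315.9211981266633, 'cy': 196.4564879737471, 'xyz': array([ 0.19608151, -0.06501764,  1.47708049]), 'orientation': array([[ 2.29553971e-02, -9.79841726e-01,  1.98452114e-01],
       [-9.99725137e-01, -2.34443463e-02, -1.14189793e-04],
       [ 4.76446802e-03, -1.98394946e-01, -9.80110578e-01]])}
{'fovy': 59.365074101472665, 'cx': 317.91283974309795, 'cy': 194.13415136644798, 'tool_from_camera': array([[ 4.96474983e-04, -9.59446307e-01, -2.81891003e-01,
         7.17608579e-02],
       [ 9.99999323e-01,  7.72923714e-04, -8.69499746e-04,
        -8.92573249e-04],
       [ 1.05211856e-03, -2.81890381e-01,  9.59446041e-01,
        -1.43013111e-01],
       [ 0.00000000e+00,  0.00000000e+00,  0.00000000e+00,
         1.00000000e+00]])} 0.1 [[ 9.12362401e-01  4.09383314e-01 -3.89216151e-04]
 [ 4.09383494e-01 -9.12361834e-01  1.01898782e-03]
 [ 6.20506495e-05 -1.08902484e-03 -9.99999405e-01]] [-0.56049856 -0.13501506  1.19243998]
```

View pics/top0.png

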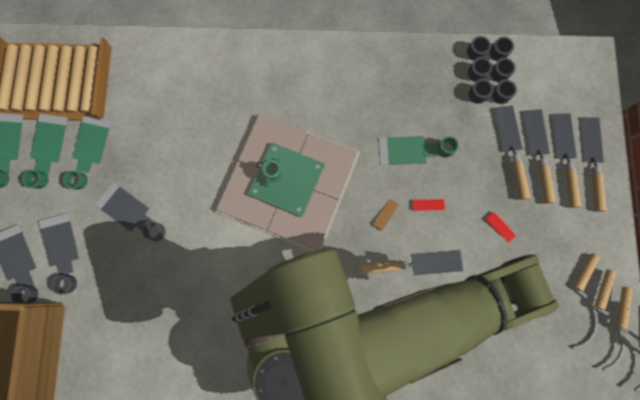

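View pics/scene0.png

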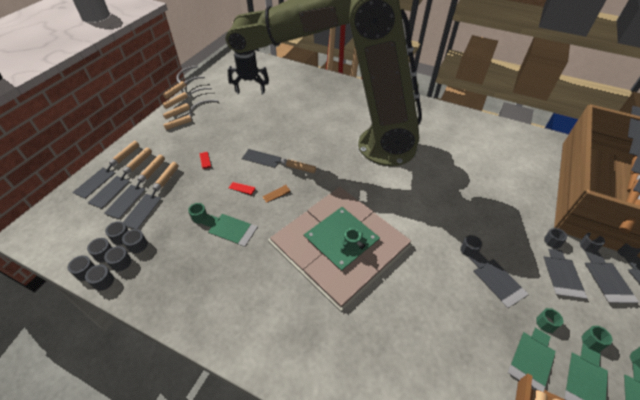

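```bash
cat > h.py <<'E'
from rig import ctrl
import cv2,numpy as np
def pose(n):
    i=ctrl.camera_info(n)
    if n=="wrist":
        T=i["tool_from_camera"];R=ctrl.get_ee_rot();p=ctrl.get_position()
        return i,R@T[:3,:3],R@T[:3,3]+p
    return i,i["orientation"],i["xyz"]
def ray(uv,cam,z):
    """pixels -> world points on plane height z; cam=(info,R,t)"""
    i,R,t=cam; f=200/np.tan(np.radians(i["fovy"]/2)); uv=np.atleast_2d(uv).astype(float)
    d=np.c_[(uv[:,0]-i["cx"])/f,(uv[:,1]-i["cy"])/f,np.ones(len(uv))]@np.array(R).T
    return t+d*((z-t[2])/d[:,2])[:,None]
def proj(P,cam):
    i,R,t=cam; f=200/np.tan(np.radians(i["fovy"]/2)); c=(np.atleast_2d(P)-t)@np.array(R)
    return np.c_[c[:,0]/c[:,2]*f+i["cx"],c[:,1]/c[:,2]*f+i["cy"]]
def mask(p,kind):
    h=cv2.cvtColor(p,cv2.COLOR_RGB2HSV)
    lo,hi={"green":((65,90,30),(95,255,255)),"brown":((8,110,50),(20,255,255)),"red":((0,170,80),(6,255,255))}[kind]
    return cv2.morphologyEx(cv2.inRange(h,lo,hi),cv2.MORPH_OPEN,np.ones((3,3)))
def blobs(p,kind,amin=100):
    cs,_=cv2.findContours(mask(p,kind),cv2.RETR_EXTERNAL,cv2.CHAIN_APPROX_NONE)
    return [c for c in cs if cv2.contourArea(c)>amin]
def down(x):
    """tool down, tool x axis along horizontal direction x"""
    x=np.array([x[0],x[1],0.]);x/=np.linalg.norm(x);z=np.array([0,0,-1.]);return np.c_[x,np.cross(z,x),z]
E
python3 - <<'E'
from h import *
z=np.load("top0.npz");p=z["p"];cam=pose("top")
for k,h in(("green",.048),("brown",.005),("red",.005)):
    for c in blobs(p,k,60):
        r=cv2.minAreaRect(c);w=ray(cv2.boxPoints(r),cam,h)
        print(k,np.round(r[0]),cv2.contourArea(c),np.round(w[:,:2],3).tolist(),"sides",np.round([np.linalg.norm(w[0]-w[1]),np.linalg.norm(w[1]-w[2])],3))
print(ctrl.get_time_s())
c=cv2.resize(p[110:280,200:520],(800,425),interpolation=cv2.INTER_CUBIC);cv2.imwrite("pics/crop1.png",c[...,::-1])
E
```

```text
green [ 82. 181.] 74.0 [[0.498, 0.661], [0.541, 0.652], [0.533, 0.628], [0.49, 0.638]] sides [0.044 0.025]
green [286. 179.] 2329.0 [[0.49, 0.136], [0.652, 0.076], [0.586, -0.083], [0.426, -0.021]] sides [0.173 0.173]
green [408. 150.] 830.0 [[0.675, -0.286], [0.682, -0.403], [0.602, -0.404], [0.595, -0.288]] sides [0.118 0.08 ]
green [ 85. 157.] 1110.0 [[0.505, 0.705], [0.709, 0.665], [0.682, 0.579], [0.48, 0.621]] sides [0.207 0.09 ]
green [ 43. 155.] 1314.5 [[0.503, 0.828], [0.71, 0.801], [0.686, 0.712], [0.481, 0.741]] sides [0.209 0.092]
green [ 10. 154.] 823.0 [[0.697, 0.919], [0.699, 0.858], [0.496, 0.828], [0.495, 0.888]] sides [0.062 0.205]
brown [ 32. 351.] 5513.0 [[0.15, 0.863], [0.154, 0.677], [-0.113, 0.643], [-0.117, 0.822]] sides [0.186 0.269]
brown [385. 214.] 269.5 [[0.412, -0.241], [0.492, -0.294], [0.474, -0.32], [0.395, -0.266]] sides [0.096 0.031]
brown [55. 78.] 2652.5 [[0.728, 0.952], [1.01, 0.989], [1.01, 0.629], [0.728, 0.604]] sides [0.284 0.36 ]
brown [ 4. 61.] 171.0 [[1.001, 0.993], [1.002, 0.97], [0.846, 0.947], [0.845, 0.969]] sides [0.023 0.157]
red [500. 227.] 271.5 [[0.436, -0.588], [0.458, -0.61], [0.39, -0.676], [0.368, -0.653]] sides [0.032 0.095]
red [428. 204.] 249.0 [[0.49, -0.367], [0.492, -0.46], [0.464, -0.459], [0.462, -0.366]] sides [0.093 0.028]
0.1
```

View pics/crop1.png

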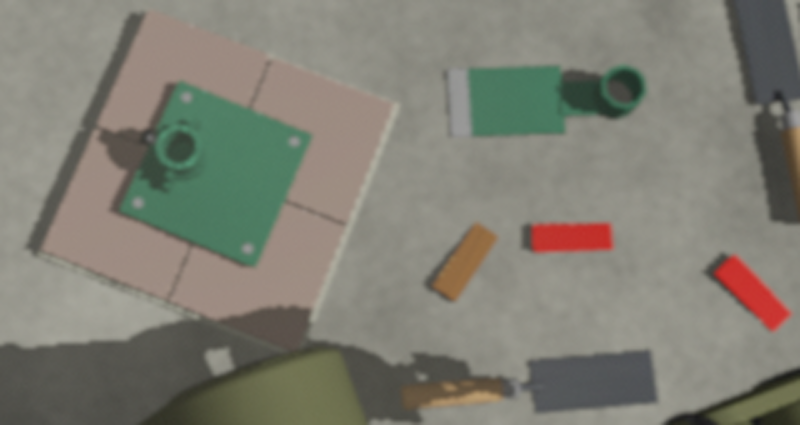

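The candidates are the brown block at (385,214) and the red ones at (428,204) and (500,227). The brown one fits by colour and by its 96 x 31 mm size. The socket is on the plate's left side, so corners a and b are on the -y side. Next I'll take close wrist views of both.

```bash
python3 - <<'E'
from h import *
fx=np.array([.38,.925])
for n,c,x,z in(("wedge",np.array([.443,-.28]),np.array([.9,.43]),.17),("foot",np.array([.525,-.01]),fx,.26)):
    x=x/np.linalg.norm(x)
    q=c-.06*x
    ctrl.goto([q[0],q[1],z],down(x)); ctrl.pause(.2)
    cam=pose("wrist"); p,d=ctrl.camera("wrist")
    np.savez(f"{n}.npz",p=p,d=d,R=cam[1],t=cam[2]); cv2.imwrite(f"pics/{n}.png",p[...,::-1])
    print(n,ctrl.get_time_s(),ctrl.get_joints(),ctrl.get_position())
    for k,h in(("green",.048),("brown",.004)):
        for b in blobs(p,k,800):
            r=cv2.minAreaRect(b);w=ray(cv2.boxPoints(r),cam,h)
            print(k,np.round(r[0]),cv2.contourArea(b),np.round(w[:,:2],4).tolist(),"sides",np.round([np.linalg.norm(w[0]-w[1]),np.linalg.norm(w[1]-w[2])],4))
E
```

```text
wedge 1.375 [-4.25199657e+01  1.37410897e+01  1.00111180e+02 -3.06896028e-03
  6.61366497e+01  2.20180252e+01] [ 0.38849493 -0.30659745  0.17009224]
brown [224. 259.] 2123.5 [[0.2528, -0.1984], [0.2782, -0.1969], [0.2929, -0.3221], [0.2669, -0.3262]] sides [0.0255 0.1261]
brown [322. 101.] 4795.0 [[0.4126, -0.2386], [0.4969, -0.2947], [0.4806, -0.3241], [0.393, -0.268]] sides [0.1013 0.0337]
foot 2.7083 [-1.16643918e+01  1.03543633e+01  9.17683465e+01 -2.06310742e-03
  7.79063105e+01  1.07644745e+01] [ 0.50201942 -0.06627491  0.25972625]
green [516. 302.] 2508.0 [[0.6169, -0.2566], [0.6771, -0.2537], [0.6863, -0.3516], [0.6224, -0.3566]] sides [0.0603 0.0983]
green [320.  76.] 28061.5 [[0.4786, 0.1074], [0.6419, 0.0399], [0.5989, -0.0934], [0.4154, -0.0177]] sides [0.1767 0.1401]
brown [217. 351.] 880.5 [[0.2528, -0.2231], [0.2797, -0.2147], [0.2906, -0.2996], [0.2626, -0.3093]] sides [0.0282 0.0855]
brown [341. 322.] 1629.5 [[0.3925, -0.275], [0.4095, -0.2426], [0.4976, -0.2901], [0.4826, -0.3239]] sides [0.0366 0.1002]
```

View pics/wedge.png

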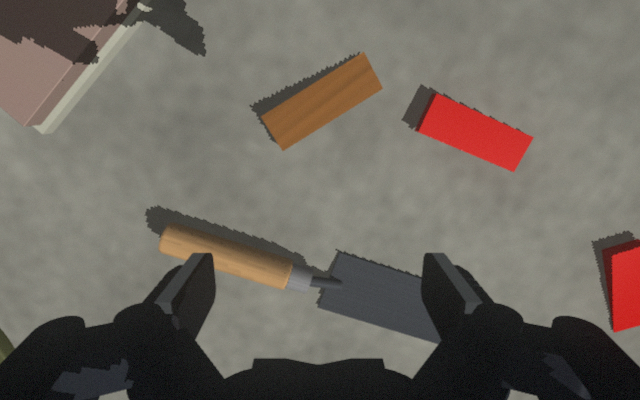

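View pics/foot.png

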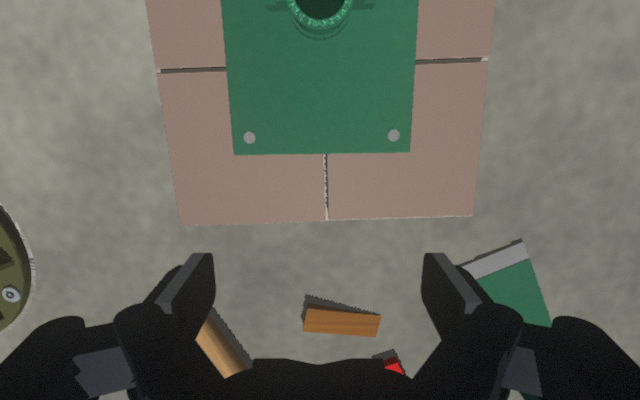

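The wedge view shows the brown wedge at (322,101). Its shadow is wide at the left end and vanishes at the right, so the thin end is on the right at about (370,70). The foot view shows the plate's -x edge from (233,155) to (411,152), with corner a on the left and corner b on the right. I'll check both against depth.

```bash
python3 - <<'E'
from h import *
I=ctrl.camera_info("wrist"); f=200/np.tan(np.radians(I["fovy"]/2))
def world(z):
    d=z["d"];v,u=np.mgrid[:400,:640]; c=np.stack([(u-I["cx"])/f*d,(v-I["cy"])/f*d,d],-1)
    return c@z["R"].T+z["t"]
z=np.load("wedge.npz");W=world(z);m=mask(z["p"],"brown");m[180:]=0
m=cv2.erode(m,np.ones((3,3)))>0;P=W[m];P=P[P[:,2]>-.02]
c=P[:,:2].mean(0);ax=np.array([.489-.403,-.31+.253]);ax/=np.linalg.norm(ax)
s=(P[:,:2]-c)@ax
for a,b in((-.045,-.03),(-.03,-.01),(-.01,.01),(.01,.03),(.03,.045)):
    k=(s>a)&(s<b);print("wedge s",a,b,np.round(np.median(P[k,2])*1e3,1))
g=W[150:190,300:400,2];print("ledge z",np.median(g))
z=np.load("foot.npz");W=world(z);p=z["p"];cam=(I,z["R"],z["t"])
for n,(u,v) in {"slab a":(200,185),"slab b":(440,185),"slab c":(450,35),"slab d":(190,40),"plate":(320,110),"a":(262,122),"b":(385,122)}.items():
    print(n,np.round(W[v-5:v+6,u-8:u+9].reshape(-1,3).mean(0),4))
m=mask(p,"green")[:200]
# edges with line fits
L=[(np.flatnonzero(m[v])[0],v) for v in range(60,146)];R=[(np.flatnonzero(m[v])[-1]+1,v) for v in range(60,146)]
B=[(u,np.flatnonzero(m[:,u])[-1]+1) for u in range(245,402)]
def line(p,h):
    w=ray(np.array(p)-.5*0,cam,h)[:,:2].astype(np.float32);l=cv2.fitLine(w,cv2.DIST_HUBER,0,.01,.01).ravel();return l[2:],l[:2]
h=.048
l,r,b=[line(e,h) for e in(L,R,B)]
def X(a,b):
    s=np.linalg.solve(np.c_[a[1],-b[1]],b[0]-a[0]);return a[0]+s[0]*a[1]
A,Bc=X(l,b),X(r,b);print("corner A,B",A,Bc,np.linalg.norm(A-Bc),"dirs",l[1],r[1],b[1])
y=(A-Bc)/np.linalg.norm(A-Bc);x=np.array([y[1],-y[0]]);o=(A+Bc)/2+.09*x
print("x",x,"y",y,"origin",o, "az",np.degrees(np.arctan2(x[1],x[0])))
w=ray([[249.5,137.5],[393.5,135]],cam,h)[:,:2];print("rivets in foot frame",(w-o)@np.c_[x,y])
E
```

```text
wedge s -0.045 -0.03 12.9
wedge s -0.03 -0.01 10.7
wedge s -0.01 0.01 8.2
wedge s 0.01 0.03 5.7
wedge s 0.03 0.045 3.5
ledge z 0.00048144642610439825
slab a [ 0.3714 -0.0411  0.0305]
slab b [ 0.6158 -0.143   0.0263]
slab c [6.67e-01 4.00e-04 3.25e-02]
slab d [0.4313 0.0931 0.0307]
plate [ 0.5239 -0.0163  0.0484]
a [ 0.4673 -0.005   0.0542]
b [ 0.5785 -0.0511  0.0521]
corner A,B [ 0.4267176  -0.02396865] [ 0.5919628  -0.08908276] 0.17761144 dirs [0.3648714  0.93105793] [0.3686771 0.9295575] [ 0.9303748 -0.3666098]
x [0.3666099 0.9303748] y [-0.9303748  0.3666099] origin [0.5423351  0.02720803] az 68.4933
rivets in foot frame [[-0.07308521  0.07252443]
 [-0.07287113 -0.07215749]]
```

```bash
cat >> h.py <<'E'
FX=np.array([.3666,.9304]);FY=np.array([-.9304,.3666]);FO=np.array([.5423,.0272])
def F(x,y): return FO+FX*x+FY*y
def press(x,y,z0=.054,g=7.):
    q=F(x,y);R=down(FX)
    ctrl.move_l([*q,.085],R,.3) if ctrl.get_position()[2]<.15 else ctrl.goto([*q,.085],R)
    ctrl.move_l([*q,z0],R,.1); ctrl.pause(.15); f0=ctrl.get_contact_force()
    hit=ctrl.move_l([*q,.038],R,.012,guard=g); z=ctrl.get_position()[2];f=ctrl.get_contact_force()-f0
    ctrl.pause(.2);f2=ctrl.get_contact_force()-f0;z2=ctrl.get_position()[2]
    print("press",(x,y),hit,"z",round(z*1e3,2),round(z2*1e3,2),"f",np.round(f,1),np.round(f2,1),"t",ctrl.get_time_s())
    if __import__("sys").argv[-1]=="cam":
        p,d=ctrl.camera("wrist");cv2.imwrite("pics/press.png",p[...,::-1])
    ctrl.move_l([*q,.06],R,.03);ctrl.move_l([*q,.085],R,.2)
E
python3 - <<'E'
from h import *
ctrl.command_gripper(0,20)
for c in((-.075,.075),(-.075,-.075)): press(*c)
E
```

```text
press (-0.075, 0.075) True z 47.95 47.95 f [-2.5  0.2  7.1] [-1.7 -0.3  8.4] t 5.75
press (-0.075, -0.075) True z 44.19 44.18 f [-0.8 -0.8  7.4] [-2.4 -0.3  7. ] t 8.9167
```

Corner b dips 3.8 mm (44.2 mm against 48.0 mm at a), which agrees with the slab there reading 26 mm in depth. Next I'll touch the bare ledge to calibrate the tip height at the wedge's width, then pick up the wedge.

```bash
python3 - <<'E'
from h import *
c=np.array([.4465,-.2817]);ax=np.array([.0845,-.0554]);ax/=np.linalg.norm(ax);R=down(ax)
t=c+np.array([.05,.075]);g=c-.03*ax
ctrl.goto([*t,.06],R);ctrl.command_gripper(.034,25)
ctrl.move_l([*t,.02],R,.15);ctrl.pause(.1)
print(ctrl.move_l([*t,-.02],R,.02,guard=4),ctrl.get_position(),ctrl.get_grip_width(),ctrl.get_time_s())
zt=ctrl.get_position()[2]
ctrl.move_l([*t,.06],R,.2);ctrl.command_gripper(.07)
ctrl.move_l([*g,.06],R,.25)
ctrl.move_l([*g,zt+.0035],R,.12)
ctrl.command_gripper(0,35)
print(ctrl.get_position(),ctrl.get_grip_width(),ctrl.get_time_s())
ctrl.move_l([*g,zt+.0635],R,.15);ctrl.pause(.1)
print(ctrl.get_grip_width(),ctrl.get_contact_force())
cam=pose("wrist");p,d=ctrl.camera("wrist");np.savez("held.npz",p=p,d=d,R=cam[1],t=cam[2]);cv2.imwrite("pics/held.png",p[...,::-1])
E
```

```text
True [ 0.49649549 -0.20671943 -0.00078606] 0.034095007998704574 13.2833
[ 0.42173173 -0.26546931  0.00352041] 0.03288273171838571 15.7667
0.033004178317692125 [ 1.09271525 -0.0573881  -1.12978281]
```

View pics/held.png

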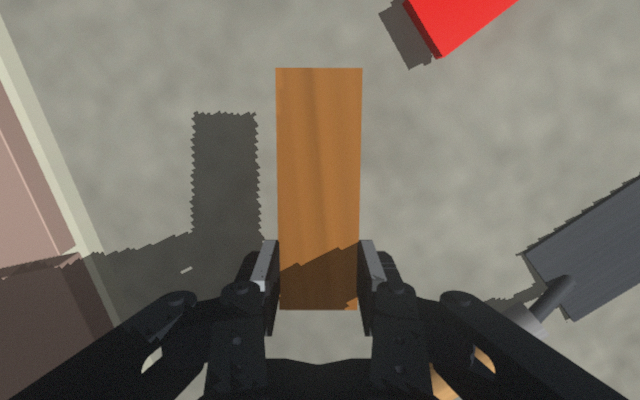

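The wedge is held centred (columns 275 to 363) with the thin end forward at row 68. Now I'll insert it at corner b.

```bash
python3 - <<'E'
from h import *
z=np.load("held.npz");cam=(ctrl.camera_info("wrist"),z["R"],z["t"]);pos=ctrl.get_position();Rt=ctrl.get_ee_rot()
w=ray([[275.5,68],[363,68]],cam,pos[2]-.0025);tt=(w-pos)@Rt;print("tip corners in tool",np.round(tt,4))
off=tt.mean(0);R=down(FX)
TX=R[:2,0]*off[0]+R[:2,1]*off[1]
def tip(x,y,z): q=F(x,y)-TX;return [*q,z]
ctrl.goto(tip(-.112,-.072,.075),R)
ctrl.move_l(tip(-.112,-.072,.036),R,.12);ctrl.pause(.15);f0=ctrl.get_contact_force()
print(ctrl.move_l(tip(-.112,-.072,.022),R,.01,guard=2.5),ctrl.get_position(),np.round(ctrl.get_contact_force()-f0,1))
z0=ctrl.get_position()[2]
ctrl.move_l(tip(-.112,-.072,z0+.0003),R,.01);ctrl.pause(.1)
print("rest",ctrl.get_position(),np.round(ctrl.get_contact_force()-f0,1))
h=ctrl.move_l(tip(-.03,-.072,z0+.0003),R,.015,guard=4.5)
f=ctrl.get_contact_force()-f0;p=ctrl.get_position();x=((p[:2]+TX)-FO)
print(h,"tip in foot",x@FX,x@FY,"z",p[2],"push",f[:2]@FX,f,"t",ctrl.get_time_s(),ctrl.get_grip_width())
ctrl.pause(.2);f=ctrl.get_contact_force()-f0;print("push",f[:2]@FX,f)
np.savez("ins.npz",f0=f0,TX=TX,z=z0+.0003)
E
```

```text
tip corners in tool [[ 0.0794 -0.0172  0.0024]
 [ 0.0794  0.017   0.0023]]
True [ 0.53918784 -0.1774044   0.02928676] [-0.4  0.4  6.1]
rest [ 0.53923677 -0.17734419  0.0295297 ] [1.  0.9 1.9]
True tip in foot -0.05877318602514725 -0.07203614480953827 z 0.02958477203267556 push 2.752838906890799 [0.67722755 2.69192529 5.47112017] t 22.8417 0.03274135215880596
push 4.133636479792407 [2.25988637 3.55240986 5.39473083]
```

```bash
python3 - <<'E'
from h import *
z=np.load("ins.npz");S=[]
for _ in range(12): S.append(ctrl.get_contact_force()-z["f0"]);ctrl.pause(.02)
S=np.array(S);print(S.mean(0),S.std(0),"push",S.mean(0)[:2]@FX,ctrl.get_ft_torque(),ctrl.get_position(),ctrl.get_time_s())
p,d=ctrl.camera("wrist");cv2.imwrite("pics/ins.png",p[...,::-1])
E
```

```text
[1.42731355 4.0080341  6.08095998] [0.50199177 0.33761675 0.51167222] push 4.252328069558065 [ 0.55462626 -0.22560446  0.01349086] [ 0.55874776 -0.12785682  0.02957028] 23.2417
```

View pics/ins.png

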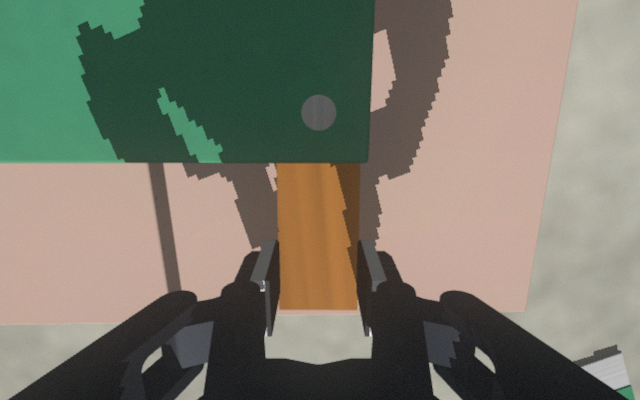

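The tip is at x = -58.8 mm, where a 3.8 mm gap should stop it, but the guard was tripped partly by vertical force. I'll back off a little and ease it in again in small steps, logging the force.

```bash
cat >> h.py <<'E'
def favg(n=6):
    S=[]
    for _ in range(n): S.append(ctrl.get_contact_force());ctrl.pause(.015)
    return np.mean(S,0)
E
python3 - <<'E'
from h import *
z=np.load("ins.npz");R=down(FX);TX=z["TX"]
def tip(x,zz): return [*(F(x,-.072)-TX),zz]
def rep(l):
    f=favg()-z["f0"];p=ctrl.get_position();print(l,"tip %.2f"%(((p[:2]+TX-FO)@FX)*1e3),"z %.2f"%(p[2]*1e3),"FX %.1f FY %.1f Z %.1f"%(f[:2]@FX,f[:2]@FY,f[2]),"w %.2f"%(ctrl.get_grip_width()*1e3));return f
z1=float(z["z"])
ctrl.move_l(tip(-.068,z1),R,.03);rep("back")
z1+=.0004;ctrl.move_l(tip(-.068,z1),R,.01);rep("up")
z1+=.0004;ctrl.move_l(tip(-.068,z1),R,.01);rep("up")
for x in(-.065,-.063,-.062,-.061,-.060,-.059):
    ctrl.move_l(tip(x,z1),R,.01)
    if rep("fwd")[:2]@FX<-3.5:break
print(ctrl.get_time_s())
E
```

```text
back tip -68.28 z 29.58 FX -1.8 FY 0.2 Z 4.5 w 32.78
up tip -67.87 z 29.72 FX 0.6 FY 0.1 Z 0.8 w 32.71
up tip -67.98 z 30.38 FX 0.9 FY -0.5 Z 0.4 w 32.96
fwd tip -64.99 z 30.38 FX 0.7 FY -0.1 Z -0.1 w 32.55
fwd tip -62.94 z 30.37 FX 1.0 FY 0.2 Z -0.3 w 32.93
fwd tip -62.02 z 30.36 FX 0.8 FY -0.4 Z -0.6 w 32.84
fwd tip -60.99 z 30.36 FX -0.1 FY -0.0 Z -1.0 w 33.13
fwd tip -60.06 z 30.34 FX -1.5 FY 0.0 Z -1.1 w 32.83
fwd tip -59.17 z 30.33 FX -4.4 FY 0.1 Z -1.5 w 32.91
26.9333
```

The sign now reads correctly, but the wedge is held about 0.6 mm above the slab. I'll lower it onto the slab and push on until it is snug.

```bash
python3 - <<'E'
from h import *
z=np.load("ins.npz");R=down(FX);TX=z["TX"]
def tip(x,zz): return [*(F(x,-.072)-TX),zz]
def rep(l):
    f=favg()-z["f0"];p=ctrl.get_position();print(l,"tip %.2f"%(((p[:2]+TX-FO)@FX)*1e3),"z %.2f"%(p[2]*1e3),"FX %.1f FY %.1f Z %.1f"%(f[:2]@FX,f[:2]@FY,f[2]),"w %.2f"%(ctrl.get_grip_width()*1e3));return f
z1=float(z["z"])+.0002
ctrl.move_l(tip(-.064,z1+.0006),R,.03)
ctrl.move_l(tip(-.064,z1),R,.01);rep("low")
x=-.0615
while x<-.048:
    ctrl.move_l(tip(x,z1),R,.01)
    fx=rep("fwd")[:2]@FX
    if fx<-3.8:break
    x+=.0005 if fx<-2 else .001
print(ctrl.get_time_s())
E
```

```text
low tip -63.88 z 29.85 FX 0.7 FY -0.3 Z 0.4 w 32.92
fwd tip -61.49 z 29.77 FX 0.9 FY 0.0 Z 0.3 w 32.63
fwd tip -60.48 z 29.77 FX 0.8 FY -0.3 Z -0.1 w 32.90
fwd tip -59.55 z 29.76 FX -0.5 FY 0.1 Z -0.2 w 32.61
fwd tip -58.64 z 29.76 FX -3.9 FY 0.1 Z 0.1 w 32.31
29.15
```

```bash
python3 - <<'E'
from h import *
z=np.load("ins.npz");R=down(FX);TX=z["TX"]
def tip(x,zz): return [*(F(x,-.072)-TX),zz]
def rep(l):
    f=favg()-z["f0"];p=ctrl.get_position();print(l,"tip %.2f"%(((p[:2]+TX-FO)@FX)*1e3),"z %.2f"%(p[2]*1e3),"FX %.1f FY %.1f Z %.1f"%(f[:2]@FX,f[:2]@FY,f[2]),"w %.2f"%(ctrl.get_grip_width()*1e3));return f
z1=float(z["z"])+.0001
ctrl.move_l(tip(-.0586,z1),R,.01);rep("low")
ctrl.move_l(tip(-.0583,z1),R,.01);rep("fwd")
ctrl.command_gripper(.055);rep("open")
p=ctrl.get_position();ctrl.move_l([p[0],p[1],.10],R,.15)
cam=pose("wrist");q,d=ctrl.camera("wrist");cv2.imwrite("pics/rel.png",q[...,::-1])
ctrl.move_l([*F(-.15,-.075),.13],R,.2);ctrl.command_gripper(0)
press(-.075,-.075)
E
```

```text
low tip -58.67 z 29.68 FX -3.3 FY -0.0 Z 0.0 w 32.55
fwd tip -58.39 z 29.67 FX -4.2 FY 0.4 Z -0.2 w 32.88
open tip -58.15 z 29.76 FX 1.0 FY -0.5 Z 0.9 w 54.98
press (-0.075, -0.075) True z 47.99 47.95 f [-1.8  0.7  6.5] [-2.   1.5  7.1] t 33.775
```

View pics/rel.png

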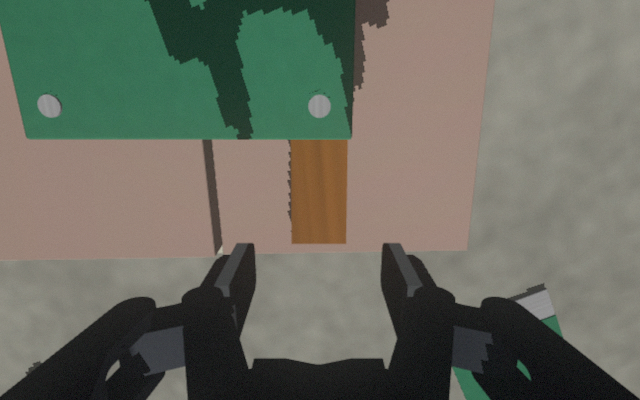

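With the wedge under it, corner b holds at 47.95 mm, the same height as corner a. I'll retreat, check that the plate hasn't moved, and hand in.

```bash
python3 - <<'E'
from h import *
p=ctrl.get_position();R=ctrl.get_ee_rot()
ctrl.move_l([p[0],p[1],.2],R,.2)
ctrl.goto([.3,-.4,.25],R);ctrl.pause(.3)
q,d=ctrl.camera("top");cam=pose("top")
for im in(np.load("top0.npz")["p"],q):
    for k,h in(("green",.048),("brown",.035)):
        for b in blobs(im,k,60):
            r=cv2.minAreaRect(b)
            if 250<r[0][0]<450: print(k,np.round(r,1).tolist() if 0 else (np.round(r[0],1),round(r[2],1)),np.round(ray(r[0],cam,h)[0,:2],4))
ctrl.finish_job();print(ctrl.get_time_s(),ctrl.get_contact_force())
E
```

```text
green (array([286. , 178.9]), 23.2) [0.5376 0.027 ]
green (array([408. , 149.9]), 87.8) [ 0.6384 -0.345 ]
brown (array([385.3, 214.3]), 34.7) [ 0.4381 -0.2759]
green (array([286. , 179.1]), 23.6) [0.5371 0.0269]
green (array([408. , 149.9]), 87.9) [ 0.6383 -0.3449]
brown (array([332.4, 174. ]), 20.6) [ 0.5596 -0.1141]
the job is handed in; nothing more can be done
the job is handed in; nothing more can be done
```

The wedge is snug under corner b, and the pole foot now stands level there. I handed the job in at about 36 s by my estimate; the last clock reading was 33.8 s.

- **Finding the corner:** I pressed a and b with about 7–8 N. Corner a held at 48.0 mm and b dipped to 44.2 mm, so b was the hanging corner. I did not press c and d, because the description limits the hanging corner to a or b.
- **Wedge:** I used the brown wedge and left the red ones alone, eased it in thin end first under b's rubber foot and let go. The last push was about 5 N after allowing for sensor bias.
- **Failed first try:** The force guard stopped the first insertion early, on vertical force and with the push reading the wrong sign. I backed off and eased the wedge in again in small steps.
- **Last checks:** Pressed again with about 7 N, b held at 47.95 mm, level with a. In the top camera the plate moved 0.5 mm at most, which is within measurement noise. The nearby green hoe had not moved. I did not measure the black hoe or the trowel again, and saw no contact with either.

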